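Seat a fold mirror on its three-groove base under the sprung finger

TASK

Slide the fold-mirror carrier along its base and in under the sprung roller finger until all three of its ball feet lie fully home in the V grooves, so that it sits level and cannot rock, with the roller bearing down on it. The cross slide that holds the grooves may have been left a little to either side, so find them by feel. Keep off the mirror glass, and leave the other things on the bench where they are.

Things in the scene. Friction and masses are not known exactly. Their poses are not given: they have to be found in the camera images.
- base: black plate fixed on the bench, 260 (its x) x 170 (y) x 25 mm; origin at the centre of its underside. Its x axis points from the open loading end, nearer the robot, to the end with the sprung finger. Flat smooth top, 25 mm above the bench: a fixed apron up to x = -40 mm, then flush with it the cross slide with the grooves, x = -38 to 92; a clevis 40 mm high stands at x = 93 to 123
- cross_slide_mid (a point): middle of the travel of the cross slide: point on the base's top, x = 27 mm, y = 0. The cross slide (130 x 144 mm) is held by its screw and was left anywhere up to 10 mm to either side along the base's y; it does not yield to a push. Where it stands is not reported: the grooves must be seen or felt for
- groove_row (a point): point on the base's top at x = 60 mm, y = 0. The slide has three steel V grooves 13 mm wide with 45 degree sides: two along y on this row, 48 mm long, centred 42 mm left and right of the slide's middle line; one along x on that middle line, 36 mm long, centred at the base's x = -10. At home the carrier's origin is at the base's x = 30, on the slide's middle line, 4 mm below the top
- carrier: loose mirror carrier, 0.7 kg: aluminium plate 12 mm thick, x = -60 to 50, y = -60 to 60 mm, on three ball feet. Origin in the plane of the feet's lowest points; the plate lies 8 to 20 mm above it. Its far end, x = 30 to 50, slopes down to 10 mm as a ramp. Starts askew on the flat top, at the base's x = -58 to -32, up to 12 mm to a side and 0.2 rad turned
- mirror: mirror glass fixed on the carrier, 84 x 54 x 6 mm, tilted 45 degrees to face up and towards the loading end; over x = -35 to 8, y = -42 to 42 mm and 20 to 62 mm above the carrier's origin plane. Origin at the centre of the glass. Not to be touched
- roller: white nylon roller, 12 mm diameter x 20 mm along y, at the tip of the sprung finger; origin at its centre, at the base's x = 52 mm, 17 mm above the base's top while the finger is down. It meets the ramp when the carrier is about 25 mm short of home and rides up it; at home it lies on the carrier's top behind the mirror
- finger (a joint): angle of the sprung finger, rad: 0 down with nothing beneath, growing as the roller rises (hinge along the base's y, 52 mm beyond the roller, 13 mm above it). It presses with about 4 N at 0, 6 N on the seated carrier (0.1), 8 N at most (0.18). Sliding the carrier takes about 2 N, pushing it beneath the roller 5 to 12 N; over 14 N means that the rear feet stand against the grooves' far sides
- driver: bystander: screwdriver lying on the bench beside the base, 190 mm
- solvent: bystander: amber bottle, 56 mm diameter, 120 mm tall
- tissue: bystander: white box of lens tissue, 115 x 85 x 28 mm
- lens_cell: bystander: lens in a black cell lying flat, 60 mm diameter, 18 mm high
- post_holder: bystander: dark upright post holder, 38 mm foot, 75 mm tall
- well_plate: bystander: 24-well plate, 128 x 86 x 14 mm
- optic_case: bystander: black case, 80 x 80 x 22 mm
- ledge (a point): point on the carrier's bare top in front of the mirror, just ahead of the front foot: x = -46 mm, y = 0, 20 mm above the carrier's origin plane. The top is bare from x = -60 to -33 mm over the full width
- foot_left: polished steel ball foot of the carrier, 12 mm diameter, origin at its centre: at (30, 42) mm on the carrier, 6 mm above its origin plane. Home in its groove it lies 4 mm lower than on the flat top
- foot_right: polished steel ball foot of the carrier, 12 mm diameter, origin at its centre: at (30, -42) mm on the carrier, 6 mm above its origin plane. Home in its groove it lies 4 mm lower than on the flat top
- foot_front: polished steel ball foot of the carrier, 12 mm diameter, origin at its centre: at (-40, 0) mm on the carrier, 6 mm above its origin plane. Home in its groove it lies 4 mm lower than on the flat top
There are look-alikes about, which are no part of the job. What is meant by the carrier is not black or orange, and is the smaller of those in its own colour.

How it is judged:
By the outcome, as a careful person would: the job done as asked, in the order asked, and still so for the second after the job is handed in, with the robot touching nothing.
It also fails if it takes over 72 s, if anything falls off the work surface, if the arm or the gripper's body presses on something with over 40 N, if the wrist force passes 120 N, or if a joint passes its speed limit or range.

ROBOT

A 7-joint arm with a two-finger parallel gripper is mounted at the origin on the work surface. World frame = base frame: x ahead of the robot, y to its left, z up, the work surface at z = 0. Lengths are in mm, angles in rad, forces in N, time in s.
With the tool pointing down it reaches from about 425 to 875 mm from the base axis. Payload 8.4 kg.
Tool frame: the origin (TCP) lies at the very end of the fingers, on their centre line; the grasp point (between the pads) lies 19 mm behind it; z points along the fingers, x is the direction in which the jaws open and shut, and the axes are right-handed (so a half turn about z gives the same grasp; the last joint's range is limited). The gripper opens to 85 mm and grips with 20 to 120 N. Pads are 22 mm wide; open, the fingers measure 114 mm over their backs; the gripper's body (76 mm by 85 mm) begins 54 mm behind the grasp point. The pads swing forward as they close: fully open they stand 13 mm farther back than shut.
Start: joints at [1.185, 0.333, 0.04, 1.465, -0.013, 1.343, -0.059], TCP at [183.853, -623.428, 231.308] pointing down, gripper open.
Joint ranges: [-2.58, 2.58], [-0.38, 2.09], [-1.3, 1.39], [0.25, 2.4], [-1.5, 4.64], [0.08, 2.09], [-2.65, 2.65]. Speed limits (rad/s): [2.22, 2.22, 2.79, 2.79, 3.14, 3.14, 3.14].

INTERFACE

Orientations are given as a unit quaternion [w, x, y, z].
In Python, from rig import manip, imaging gives the robot as it stands. The module is installed in compiled form; this text tells all that it offers.
- The arm moves only by the tool apply_moves, never from a script. Its argument "deltas" is one flat list of numbers, 7 for each row, row after row: the closure, from -1 (fully open) to 1 (shut), then the shift along the world's x, y, z each as a share of 250 mm, from -1 to 1, then the turn, a rotation vector about the world's x, y, z each as a share of 120 degrees, from -1 to 1. A call has 1 to 5 rows; each row is the pose to reach, as a shift and turn from the pose commanded when the call began; what a row does not reach only later rows make up. A row lasts 1/10 s, in which the tool goes at most 50 mm and 8.59 degrees, less where a joint would pass 70% of its speed; a pose out of reach is approached as far as the arm can. A call with a number of a shift or a turn outside -1 to 1 is refused whole. A call with a gripper value outside its range is refused whole. The fingers move at their own pace and stop on an object; "grip_force" is the grip in N (left out, the last holds). Time passes only in rows, so rows that repeat a pose let the fingers close. It gives the time, the measured TCP pose, the force and the opening at its end, in the units of the state.
- manip.get_state(): the state, without advancing time (a new reading comes with each control period).
- imaging.camera(name): name is "scene" or "side" or "wrist"; returns (picture, depth): 384x512x3 uint8, blue, green, red; 384x512 float32, mm along the optical axis (not along the pixel's ray), 0 where there is no reading.
- imaging.camera_model(name): a dict with "fovy" (degrees; the focal length in pixels is half the picture's height over the tangent of half this angle, whatever the lens; pixels are square), "cx", "cy" (the principal point, pixels), "eye" and "orientation" of the camera in the world; the wrist camera has in their place "tool_from_camera" (4x4, takes a point from camera to tool coordinates, whose origin is the TCP and whose axes are the tool frame's). Camera axes: x right, y up, looking along -z (the intrinsics and any distortion apply to the point x, -y, -z); pixel columns grow to the right and rows downward; lengths in mm; the calibration is good to about 2 mm. The wrist camera is an equidistant fisheye: a pixel r from the principal point sees the ray r / f radians off the axis. A picture is of the moment at which its call begins: read the wrist's pose just before it. camera_model takes no time and is no camera call.
- manip.hand_in(): hands the job in, once; it reports no verdict.
The state is a dict: "time": time; "qpos": joint angles; "qvel": joint speeds; "joint_efforts": joint torques, N m; "ee_pos": TCP position; "tool_rot": TCP orientation; "force": force on the tool from outside, world axes, zero at the start; "wrist_torque": the same for the moment, N m; "finger_gap": finger opening in mm.
Only numpy, scipy, OpenCV 4.12 (cv2) and the standard library are available. Lean on these libraries where they do the work, as an engineer would, in place of code of your own. Each camera call takes 0.05 s, during which the arm holds its last target.

## Working session

There is one attempt and no reset: what is moved stays moved. The work goes in short steps, Python scripts to look and compute and a tool call to move; the robot and the scene stay as the last step left them, time stands still between calls to the robot, and variables do not carry over. Pictures are saved under pics/ and viewed, and the job is handed in when it is done.

Besides the shell and the picture viewer there is one more tool, called after "Emit:" as a command line: name --argument value ..., lists and objects as JSON in quotes. apply_moves: Moves the arm, as the interface text tells. Its arguments: {"type":"object","properties":{"deltas":{"type":"array"},"grip_force":{"type":"number"}},"required":["deltas"]}

```bash
ls; mkdir -p pics
cat > h.py <<'E'
import numpy as np, cv2
from rig import manip, imaging
from scipy.spatial.transform import Rotation as R
def Rq(q): return R.from_quat([q[1],q[2],q[3],q[0]]).as_matrix()
def cam(name):
    st=manip.get_state(); p,d=imaging.camera(name); return st,p,d
def world(name,u,v,d,st=None):
    m=imaging.camera_model(name); f=192/np.tan(np.radians(m['fovy'])/2)
    u=np.asarray(u,float);v=np.asarray(v,float);d=np.asarray(d,float)
    x=(u-m['cx'])/f; y=(v-m['cy'])/f
    if name=='wrist':
        r=np.hypot(x,y)+1e-9; t=np.tan(r)/r; x=x*t;y=y*t
    P=np.stack([x*d,-y*d,-d],-1)
    if name=='wrist':
        T=np.array(m['tool_from_camera']); P=P@T[:3,:3].T+T[:3,3]
        return P@Rq(st['tool_rot']).T+np.array(st['ee_pos'])
    return P@Rq(m['orientation']).T+np.array(m['eye'])
def project(name,X,st=None):
    m=imaging.camera_model(name); f=192/np.tan(np.radians(m['fovy'])/2)
    X=np.atleast_2d(X).astype(float)
    if name=='wrist':
        X=(X-np.array(st['ee_pos']))@Rq(st['tool_rot']); T=np.array(m['tool_from_camera'])
        P=(X-T[:3,3])@T[:3,:3]
        x,y,z=P[:,0],-P[:,1],-P[:,2]; r=np.hypot(x,y); th=np.arctan2(r,z)
        return np.stack([m['cx']+f*th*x/(r+1e-9),m['cy']+f*th*y/(r+1e-9)],-1)
    P=(X-np.array(m['eye']))@Rq(m['orientation'])
    return np.stack([m['cx']+f*P[:,0]/-P[:,2],m['cy']-f*P[:,1]/-P[:,2]],-1)
E
python3 - <<'E'
from h import *
for n in ('scene','side','wrist'):
    st,p,d=cam(n); cv2.imwrite(f'pics/{n}0.png',p); np.savez(f'{n}0.npz',p=p,d=d)
    print(n,imaging.camera_model(n))
print(st)
E
```

```text
pics
scene {'fovy': 49.73260645069862, 'cx': 258.57547806879285, 'cy': 193.75003896931523, 'eye': array([1250.13972241,  304.30522782,  841.34630287]), 'orientation': array([0.5255071 , 0.21567789, 0.32795777, 0.75483047])}
side {'fovy': 53.29114180848424, 'cx': 253.84475162688236, 'cy': 193.1194336373921, 'eye': array([-341.98688966,  794.26597169,  715.70764948]), 'orientation': array([-0.34643358, -0.20361109,  0.46978654,  0.78601966])}
wrist {'fovy': 65.70646984690485, 'cx': 257.5568010674739, 'cy': 184.41236923628065, 'tool_from_camera': array([[ 9.99999617e-01, -8.07510181e-04, -3.36573033e-04,
        -9.57347268e-02],
       [-8.71124090e-04, -9.54551960e-01, -2.98043281e-01,
        -7.61961739e+01],
       [-8.06034644e-05,  2.98043460e-01, -9.54552298e-01,
        -1.43072967e+02],
       [ 0.00000000e+00,  0.00000000e+00,  0.00000000e+00,
         1.00000000e+00]])}
{'time': 0.1, 'qpos': array([ 1.18479341,  0.33382395,  0.03989305,  1.46618384, -0.01336924,
        1.34331346, -0.05847165]), 'qvel': array([ 2.69905074e-03, -3.23940141e-03,  4.76812729e-06, -2.30881535e-03,
       -3.44956253e-04, -1.52047955e-03,  2.16836633e-04]), 'joint_efforts': array([ 5.00931390e-03, -6.60007381e+01,  1.37028672e+00, -4.06469536e+01,
        1.68890669e-02,  8.95422563e-03, -7.85767816e-05]), 'ee_pos': array([ 183.71220675, -623.06337611,  230.52053303]), 'tool_rot': array([-3.82906048e-04,  8.00901834e-01, -5.98795222e-01, -6.23372758e-04]), 'force': array([ 0.23732797, -0.1830894 , -0.26755085]), 'wrist_torque': array([-0.00225354, -0.0103694 ,  0.02846812]), 'finger_gap': 85.3050907978377}
```

View pics/scene0.png

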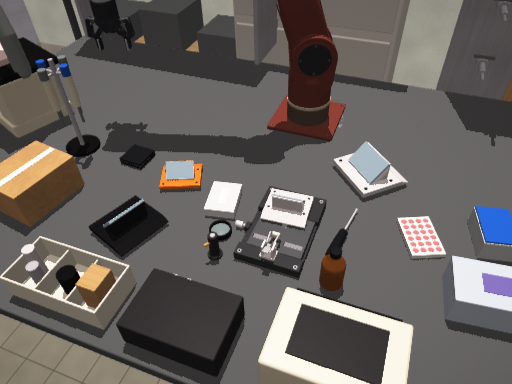

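View pics/side0.png

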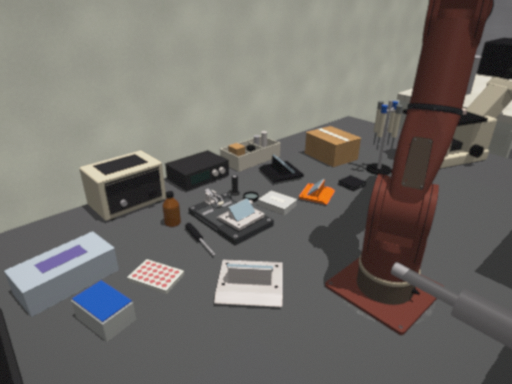

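View pics/wrist0.png

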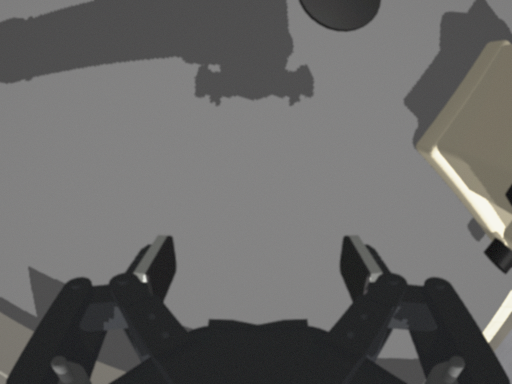

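Candidates in the scene picture are the silver carrier on the base (288,207), a larger silver one (370,168), a black one (128,223) and an orange one (181,176). The smaller silver one on the base fits the description. I'll check it in a close crop and measure the base.

Run:
```python
from h import *
z=np.load('scene0.npz'); p,d=z['p'],z['d']
c=p[170:290,220:350]; cv2.imwrite('pics/crop0.png',cv2.resize(c,None,fx=5,fy=5,interpolation=cv2.INTER_CUBIC)[:600])
z=np.load('side0.npz'); p2,d2=z['p'],z['d']
cv2.imwrite('pics/crops.png',cv2.resize(p2[175:255,170:290],None,fx=6,fy=6,interpolation=cv2.INTER_CUBIC))
for n,dd,(u0,u1,v0,v1) in (('scene',d,(225,345,175,285)),('side',d2,(175,285,175,250))):
    v,u=np.mgrid[v0:v1,u0:u1]; P=world(n,u,v,dd[v0:v1,u0:u1])
    h,e=np.histogram(P[...,2],bins=np.arange(-10,130,5)); print(n,h)
    for lo,hi in ((17,32),(38,52)):
        m=((P[...,2]>lo)&(P[...,2]<hi)).astype(np.uint8)
        Q=P[m>0]; print(lo,Q.mean(0), cv2.minAreaRect(Q[:,:2].astype(np.float32)))
```

```text
scene [   0 2034 4282  183  483  293 1167 2122  223  222  491  490   86  103
  177  126   83  111  147  104   54   41    9   13   18   45   56]
17 [576.99047433  85.12852891  25.37605005] ((539.3822631835938, 112.92726135253906), (388.00067138671875, 355.82196044921875), 23.840656280517578)
38 [522.91138807 100.0941737   44.57412581] ((577.6236572265625, 121.21015930175781), (328.3945617675781, 174.10116577148438), 30.338701248168945)
side [  63 3423  675  318  351  343 1215  453  134  142  338  114  132  112
  128   78   81   61   41    6    0    0    0    0    0    0    0]
17 [560.95292315  62.9005293   23.49509198] ((612.5631103515625, 38.17779541015625), (445.7637939453125, 472.353515625), 48.21695327758789)
38 [563.02422961  89.9152768   44.10313017] ((635.2611083984375, 76.32630920410156), (290.2066955566406, 409.587158203125), 57.71951675415039)
```

View pics/crop0.png

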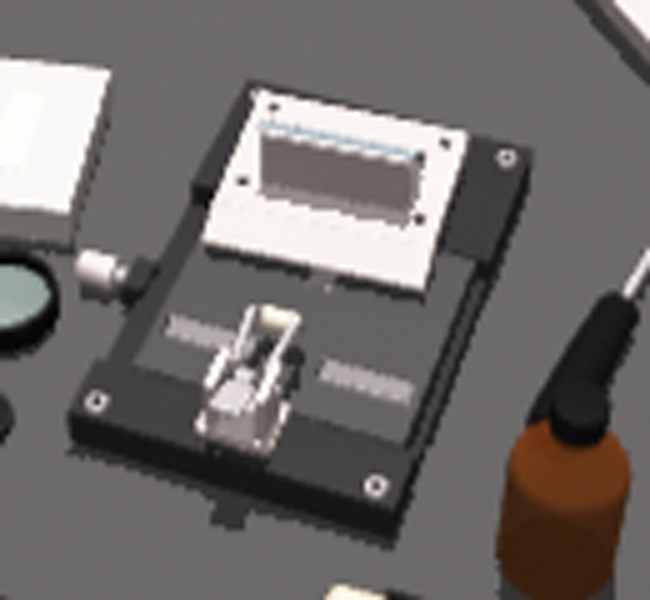

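View pics/crops.png

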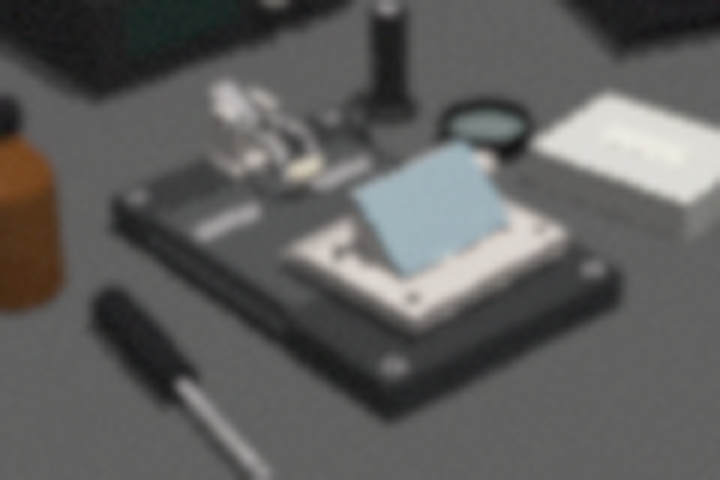

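```bash
cat >> h.py <<'E'
def ray(name,uv,z,st=None):
    uv=np.atleast_2d(uv).astype(float)
    A=world(name,uv[:,0],uv[:,1],np.full(len(uv),100.),st);B=world(name,uv[:,0],uv[:,1],np.full(len(uv),200.),st)
    t=(z-A[:,2])/(B[:,2]-A[:,2]); return A+t[:,None]*(B-A)
E
python3 - <<'E'
from h import *
b=np.array([[72,412],[250,82],[530,150],[397,522]])/5+[220,170]
B=ray('scene',b,25); print(B.round(1)); print([np.linalg.norm(B[i]-B[(i+1)%4]).round(1) for i in range(4)],B.mean(0))
x=(B[0]+B[3]-B[1]-B[2]); y=B[0]+B[1]-B[2]-B[3]; print('yaw',np.arctan2(x[1],x[0]),np.arctan2(-y[0],y[1]))
c=np.array([[258,90],[468,130],[425,287],[205,240]])/5+[220,170]
C=ray('scene',c,45); print(C.round(1)); print([np.linalg.norm(C[i]-C[(i+1)%4]).round(1) for i in range(4)],C.mean(0))
x=C[3]+C[2]-C[0]-C[1]; y=C[0]+C[3]-C[1]-C[2];print('cyaw',np.arctan2(x[1],x[0]),np.arctan2(-y[0],y[1]))
g=np.array([[172,320],[410,395],[322,370],[225,340]])/5+[220,170]; print(ray('scene',g,25).round(1))
E
```

```text
[[676.4   5.7  25. ]
 [419.3   7.9  25. ]
 [419.5 173.9  25. ]
 [684.2 176.1  25. ]]
[np.float64(257.1), np.float64(166.0), np.float64(264.7), np.float64(170.6)] [549.86009781  90.88241373  25.        ]
yaw 5.7886409327583656e-05 3.1175835750373264
[[444.4  21.6  45. ]
 [436.1 141.2  45. ]
 [554.9 151.1  45. ]
 [562.3  33.9  45. ]]
[np.float64(119.9), np.float64(119.2), np.float64(117.5), np.float64(118.5)] [499.40334136  86.95581733  45.        ]
cyaw 0.09330604713593106 -3.075343423017378
[[603.5  30.8  25. ]
 [609.  160.3  25. ]
 [608.7 114.   25. ]
 [606.9  61.2  25. ]]
```

Run:
```python
from h import *
d=np.load('scene0.npz')['d']; v,u=np.mgrid[0:384,0:512]; P=world('scene',u,v,d)
P=P[d>0]; P=P[(P[:,2]>100)&(P[:,0]>100)&(P[:,0]<900)&(P[:,1]>-900)&(P[:,1]<400)]
import collections
c=collections.defaultdict(float)
for p in P:
    k=(int(p[0]//100*100),int(p[1]//100*100)); c[k]=max(c[k],p[2])
print(sorted((k,round(z)) for k,z in c.items()))
```

```text
[((100, -700), 408), ((100, -600), 409), ((200, -900), 225), ((200, -700), 413), ((200, -600), 411), ((300, -900), 408), ((300, -700), 303), ((400, -900), 224), ((400, -800), 304), ((400, -700), 315), ((500, -800), 111), ((500, -700), 115), ((500, -600), 115), ((600, -800), 114), ((600, -700), 116), ((600, -600), 116), ((600, 200), 123), ((700, -700), 116), ((700, -600), 115), ((800, -500), 119), ((800, -400), 119), ((800, 100), 164), ((800, 200), 168), ((800, 300), 168)]
```

Emit:
apply_moves --deltas '[-1, 0.136, 0.144, 0.01, 0, 0, -0.03, -1, 0.272, 0.288, 0.02, 0, 0, -0.06, -1, 0.408, 0.432, 0.03, 0, 0, -0.09, -1, 0.544, 0.576, 0.04, 0, 0, -0.12, -1, 0.68, 0.72, 0.05, 0, 0, -0.137]'

```text
time: 0.65
ee_pos: [354.8, -441.7, 243.8]
tool_rot: [-0.0, -0.706, 0.708, 0.0]
force: [0.6, -0.6, 1.4]
finger_gap: 85.4
```

Emit:
apply_moves --deltas '[-1, 0.08, 0.18, 0, 0, 0, 0, -1, 0.16, 0.36, 0, 0, 0, 0, -1, 0.24, 0.54, 0, 0, 0, 0, -1, 0.32, 0.72, 0, 0, 0, 0, -1, 0.4, 0.9, 0, 0, 0, 0]'

```text
time: 1.15
ee_pos: [454.2, -216.5, 243.8]
tool_rot: [-0.0, -0.707, 0.707, -0.0]
force: [1.3, -0.1, -0.6]
finger_gap: 85.3
```

Emit:
apply_moves --deltas '[-1, 0, 0.2, 0, 0, 0, 0, -1, 0, 0.4, 0, 0, 0, 0, -1, 0, 0.6, 0, 0, 0, 0, -1, 0, 0.8, 0, 0, 0, 0, -1, 0, 1, 0, 0, 0, 0]'

```text
time: 1.65
ee_pos: [453.3, 33.5, 243.8]
tool_rot: [-0.0, -0.707, 0.707, -0.0]
force: [1.9, -0.5, -0.5]
finger_gap: 85.5
```

Emit:
apply_moves --deltas '[-1, 0.05, 0.115, -0.1, 0, 0, 0, -1, 0.1, 0.23, -0.2, 0, 0, 0, -1, 0.1, 0.23, -0.2, 0, 0, 0]'

```text
time: 1.95
ee_pos: [477.6, 92.9, 190.9]
tool_rot: [0.001, 0.709, -0.705, -0.002]
force: [-0.8, -0.7, -0.4]
finger_gap: 85.5
```

Run:
```python
from h import *
import pickle
st,p,d=cam('wrist'); cv2.imwrite('pics/w1.png',cv2.resize(p,(768,576))); pickle.dump((st,p,d),open('w1.pkl','wb')); print(st['ee_pos'],st['tool_rot'],st['qpos'])
```

```text
[477.55784528  92.90953311 190.86238609] [ 0.0009025   0.708963   -0.70524221 -0.00201775] [ 0.3196862   0.06960769 -0.61933876  1.87636288  0.04023157  1.21227906
 -1.87830098]
```

View pics/w1.png

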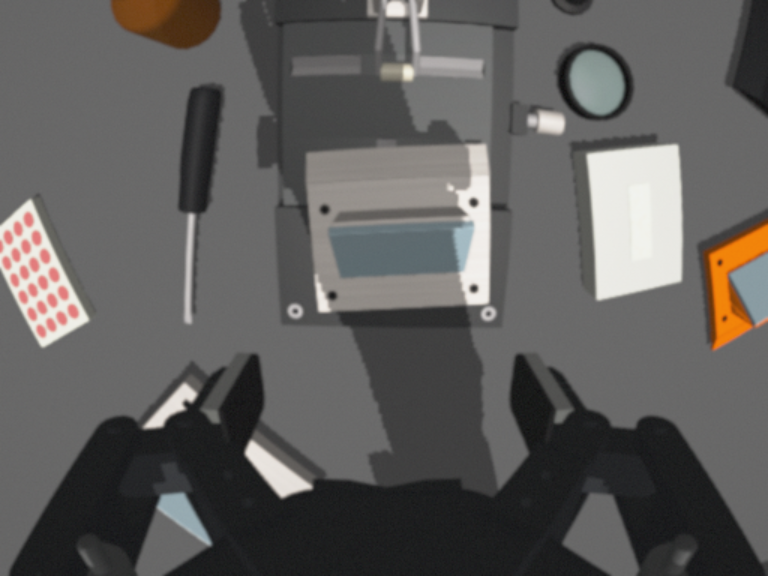

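The wrist view shows the base with the carrier. The driver is at (200,190), the lens cell at (595,80) and the tissue box at (635,220). The grooves lie at row 67 and the roller is at (397,72). I'll zoom in to measure.

Run:
```python
from h import *
import pickle
st,p,d=pickle.load(open('w1.pkl','rb'))
for n,(u0,v0,u1,v1) in (('a',(175,0,355,110)),('b',(175,90,355,225))):
    im=cv2.resize(p[v0:v1,u0:u1],None,fx=4.4,fy=4.4,interpolation=cv2.INTER_CUBIC)
    im=cv2.convertScaleAbs(im,alpha=1.6,beta=10)
    cv2.imwrite(f'pics/w1{n}.png',im)
```

```text
(no output)
```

View pics/w1a.png

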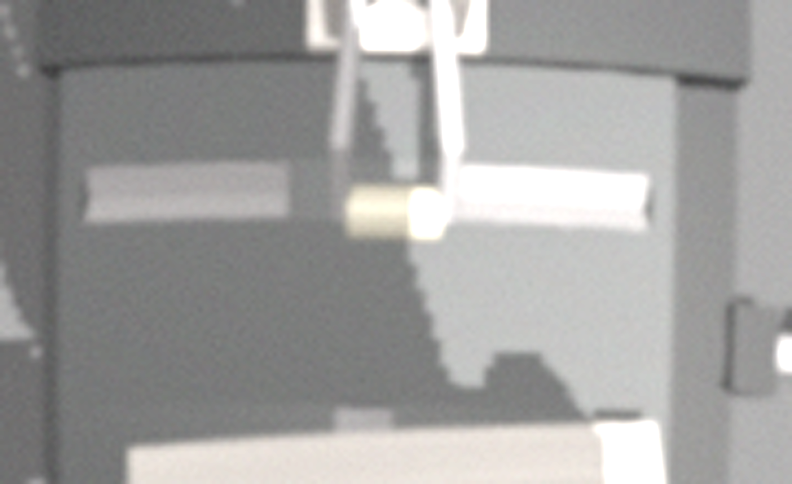

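View pics/w1b.png

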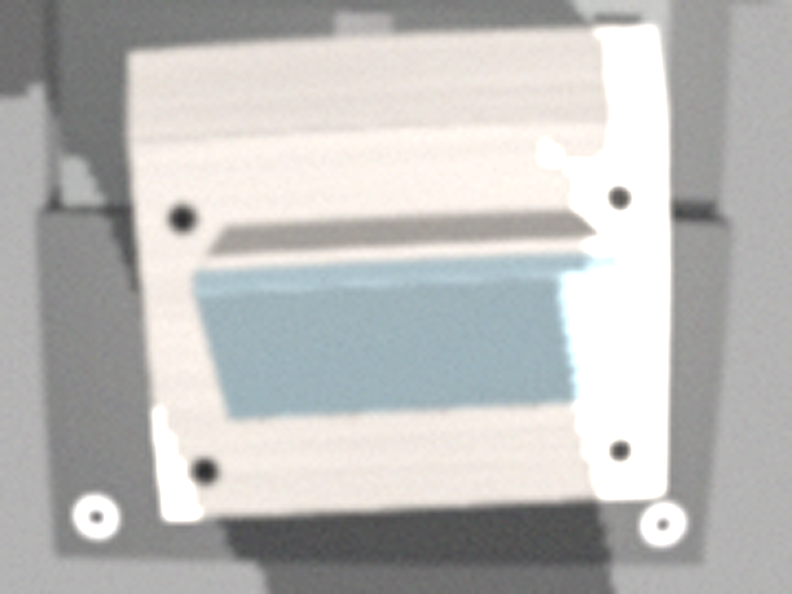

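Run:
```python
from h import *
import pickle
st,p,d=pickle.load(open('w1.pkl','rb'))
A=lambda L:np.array(L)/4.4+[175,0]; Bq=lambda L:np.array(L)/4.4+[175,90]
r=lambda q,z:ray('wrist',q,z,st)[:,:2].round(1)
print('grooves L out/in, R in/out',r(A([[86,195],[290,190],[456,195],[648,200]]),25).tolist())
print('front groove',r(A([[333,418],[393,418]]),25).tolist())
print('slide edges',r(A([[60,200],[676,205]]),25).tolist())
print('cap corners',r(A([[38,68],[746,78]]),25).tolist())
print('near corners, screws',r(Bq([[57,553],[703,560],[96,517],[662,524]]),25).tolist())
print('apron far corners',r(Bq([[40,210],[728,218]]),25).tolist())
c=r(Bq([[165,520],[667,497],[183,218],[619,198],[204,470],[619,450],[131,143],[600,120]]),45); print('carrier',c.tolist())
c=r(Bq([[128,52],[658,25]]),35); print('carrier far edge',c.tolist())
```

```text
grooves L out/in, R in/out [[607.3, 158.8], [606.8, 110.9], [605.9, 72.6], [607.0, 27.4]]
front groove [[552.4, 100.7], [552.5, 86.7]]
slide edges [[606.5, 165.1], [606.3, 20.6]]
cap corners [[640.2, 171.0], [640.0, 3.2]]
near corners, screws [[418.2, 173.1], [417.2, 3.3], [428.6, 161.8], [427.5, 15.4]]
apron far corners [[508.3, 171.8], [507.7, 4.4]]
carrier [[436.3, 140.5], [442.8, 19.8], [509.0, 133.7], [514.5, 36.0], [449.1, 130.5], [454.7, 32.6], [526.1, 145.1], [531.9, 41.0]]
carrier far edge [[546.2, 147.2], [553.8, 26.3]]
```

I've found:
- **Base:** origin at about (548, 87.6), yaw about -0.005.
- **Slide:** its middle line is at y ≈ 93.2, about 5.5 mm to the left.
- **Carrier:** origin at (499.4, 83.5), yaw about 0.056. Home is at about (578, 93.2).

My plan is to push the rear edge with two spread fingertips, which squares the carrier and moves it on a slant.

Emit:
apply_moves --deltas '[-0.4, -0.12, -0.02, -0.05, 0, 0, 0, -0.4, -0.242, -0.044, -0.15, 0, 0, 0, -0.4, -0.242, -0.044, -0.32, 0, 0, 0, -0.4, -0.242, -0.044, -0.48, 0, 0, 0, -0.4, -0.242, -0.044, -0.52, 0, 0, 0]'

```text
time: 2.5
ee_pos: [416.1, 76.4, 61.4]
tool_rot: [-0.002, -0.707, 0.708, 0.001]
force: [0.1, -0.4, 0.0]
finger_gap: 59.7
```

Emit:
apply_moves --deltas '[-0.4, 0, 0, 0, 0, 0, 0, -0.4, 0, 0, 0, 0, 0, 0]'

```text
time: 2.7
ee_pos: [419.6, 78.0, 65.5]
tool_rot: [0.001, -0.707, 0.707, -0.0]
force: [-0.2, 0.0, 0.3]
finger_gap: 59.5
```

Run:
```python
from h import *
st,p,d=cam('wrist'); cv2.imwrite('pics/w2.png',p); print(st['ee_pos'],st['tool_rot'],st['force'],st['finger_gap'])
```

```text
[419.58967031  78.04164422  65.45801193] [ 7.10763206e-04 -7.06845002e-01  7.07367961e-01 -4.54963346e-04] [-0.17119034  0.02926495  0.26489929] 59.53248868168696
```

View pics/w2.png

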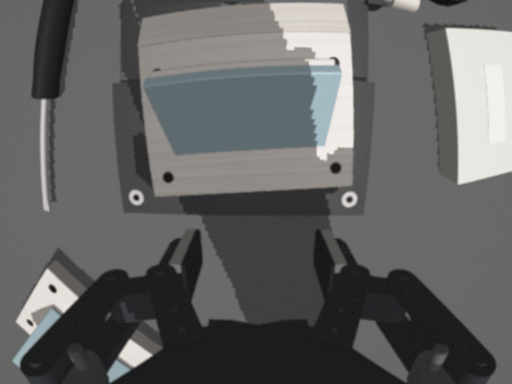

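Emit:
apply_moves --deltas '[-0.4, 0, 0, -0.05, 0, 0, 0, -0.4, 0, 0, -0.1, 0, 0, 0, -0.4, 0, 0, -0.12, 0, 0, 0, -0.4, 0, 0, -0.12, 0, 0, 0]'

```text
time: 3.15
ee_pos: [417.5, 78.1, 32.7]
tool_rot: [0.001, 0.707, -0.707, -0.001]
force: [-0.6, 0.3, 0.1]
finger_gap: 60.1
```

Emit:
apply_moves --deltas '[-0.4, 0, 0, -0.012, 0, 0, 0, -0.4, 0, 0, -0.02, 0, 0, 0, -0.4, 0, 0, -0.02, 0, 0, 0]'

```text
time: 3.45
ee_pos: [418.3, 78.1, 28.7]
tool_rot: [-0.0, -0.707, 0.707, 0.0]
force: [0.1, 0.0, 0.4]
finger_gap: 59.6
```

Emit:
apply_moves --deltas '[-0.4, 0.02, 0, 0, 0, 0, 0, -0.4, 0.036, 0, 0, 0, 0, 0, -0.4, 0.052, 0, 0, 0, 0, 0, -0.4, 0.064, 0, 0, 0, 0, 0]'

```text
time: 3.85
ee_pos: [434.6, 78.2, 28.8]
tool_rot: [-0.0, -0.707, 0.707, 0.0]
force: [-2.1, 0.7, 1.2]
finger_gap: 59.7
```

Run:
```python
from h import *
st,p,d=cam('wrist'); cv2.imwrite('pics/w3.png',cv2.resize(p,(768,576))); print(st['ee_pos'],st['force'])
```

```text
[434.57172823  78.23613908  28.79990096] [-2.1463787   0.66801543  1.24334508]
```

View pics/w3.png

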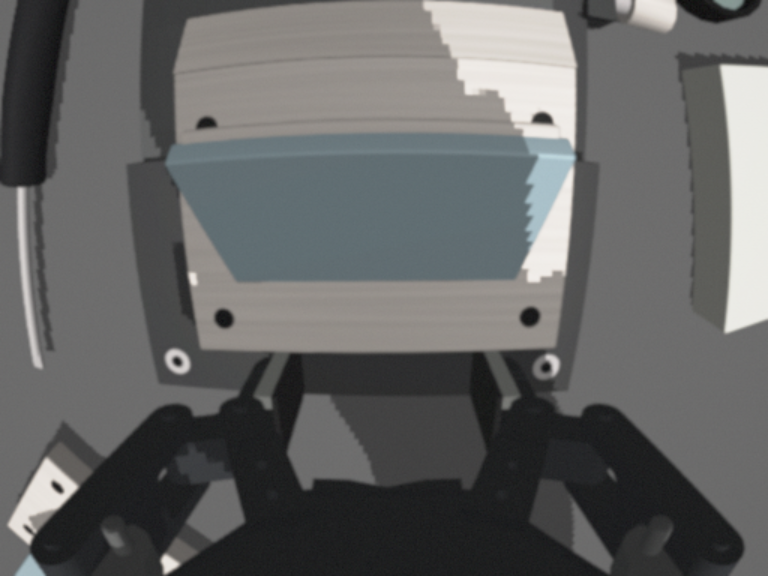

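Run:
```python
from h import *
st=manip.get_state()
q=np.array([[200,349],[556,352],[224,318],[530,316],[207,123],[542,119]])/1.5
print(ray('wrist',q,45,st).round(1).tolist())
print(ray('wrist',np.array([[177,361],[546,367]])/1.5,25,st).round(1).tolist())
```

```text
[[445.9, 141.3, 45.0], [445.2, 21.3, 45.0], [457.6, 130.7, 45.0], [458.5, 32.4, 45.0], [519.0, 131.1, 45.0], [519.6, 33.1, 45.0]]
[[429.6, 162.8, 25.0], [428.3, 15.6, 25.0]]
```

Emit:
apply_moves --deltas '[-0.4, 0.02, 0.005, 0, 0, 0, 0, -0.4, 0.04, 0.01, 0, 0, 0, 0, -0.4, 0.06, 0.015, 0, 0, 0, 0, -0.4, 0.08, 0.02, 0, 0, 0, 0, -0.4, 0.1, 0.024, 0, 0, 0, 0]'

```text
time: 4.4
ee_pos: [459.7, 84.2, 28.7]
tool_rot: [-0.0, -0.707, 0.707, 0.0]
force: [-2.8, 0.4, 0.1]
finger_gap: 59.8
```

Run:
```python
from h import *
st,p,d=cam('wrist'); cv2.imwrite('pics/w4.png',cv2.resize(p,(768,576))); print(st['ee_pos'],st['force'])
```

```text
[459.72099154  84.20380533  28.71145059] [-2.76226244  0.40380072  0.11254178]
```

View pics/w4.png

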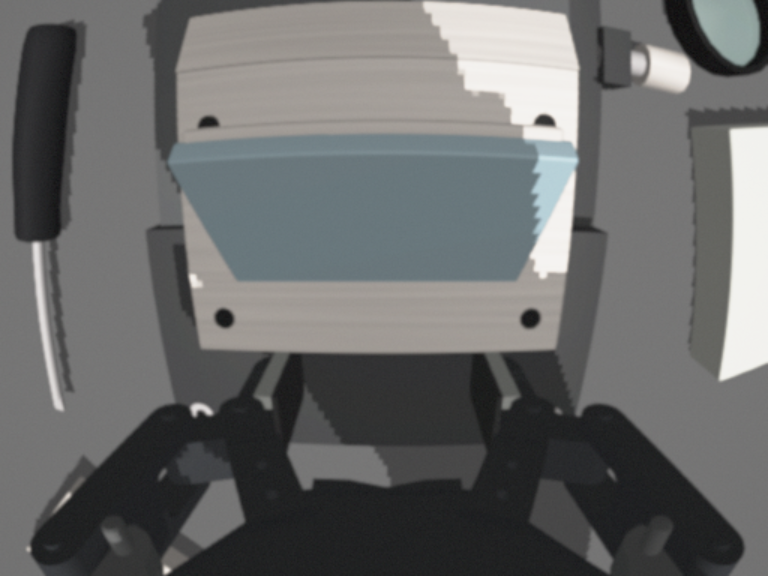

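Emit:
apply_moves --deltas '[-0.4, 0.02, 0.005, 0, 0, 0, 0, -0.4, 0.04, 0.01, 0, 0, 0, 0, -0.4, 0.06, 0.015, 0, 0, 0, 0, -0.4, 0.08, 0.02, 0, 0, 0, 0, -0.4, 0.092, 0.025, 0, 0, 0, 0]'

```text
time: 4.95
ee_pos: [481.9, 90.0, 28.6]
tool_rot: [-0.001, -0.707, 0.707, 0.0]
force: [-8.7, -2.9, 4.5]
finger_gap: 59.8
```

Run:
```python
from h import *
st,p,d=cam('wrist'); cv2.imwrite('pics/w5.png',cv2.resize(p,(768,576))); print(st['ee_pos'],st['force'])
st,p,d=cam('scene'); cv2.imwrite('pics/s5.png',cv2.resize(p[170:290,220:350],None,fx=5,fy=5,interpolation=cv2.INTER_CUBIC))
```

```text
[481.87172374  89.98464789  28.59310491] [-8.66687566 -2.85239911  4.4635134 ]
```

View pics/w5.png

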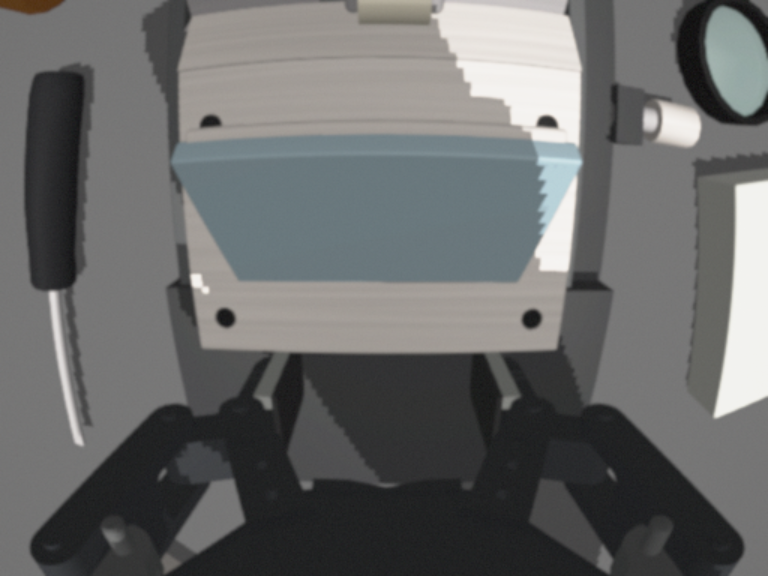

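View pics/s5.png

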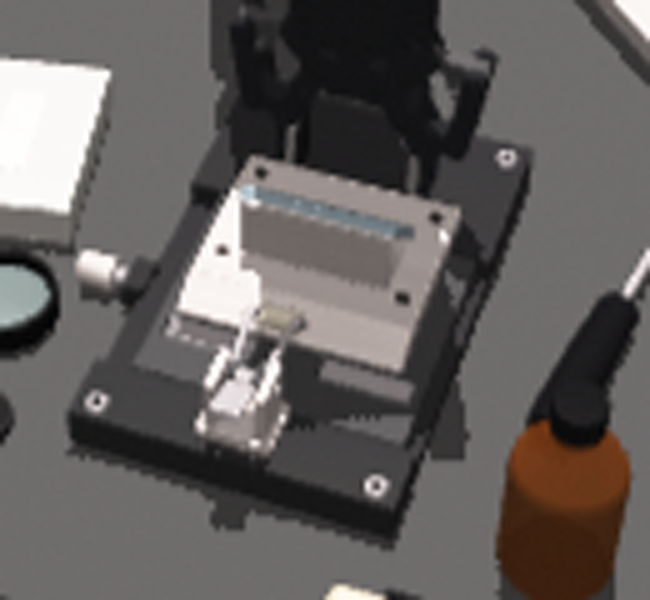

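Run:
```python
from h import *
st=manip.get_state()
q=np.array([[201,349],[558,351],[225,318],[532,318],[210,122],[546,121]])/1.5
W=ray('wrist',q,45,st); print(W.round(1).tolist(), (W[::2,1]+W[1::2,1])/2)
W=ray('wrist',np.array([[167,291],[611,291]])/1.5,25,st);print(W.round(1).tolist(),W[:,1].mean())
p=cv2.imread('pics/w5.png'); cv2.imwrite('pics/w5c.png',cv2.convertScaleAbs(p[180:360,120:660],alpha=2.2,beta=10))
```

```text
[[493.6, 152.9, 45.0], [493.1, 32.8, 45.0], [505.2, 142.4, 45.0], [505.4, 43.8, 45.0], [566.7, 142.2, 45.0], [566.7, 44.0, 45.0]] [92.87654621 93.09713279 93.07516464]
[[507.2, 173.7, 25.0], [507.3, 4.6, 25.0]] 89.15455784066765
```

View pics/w5c.png

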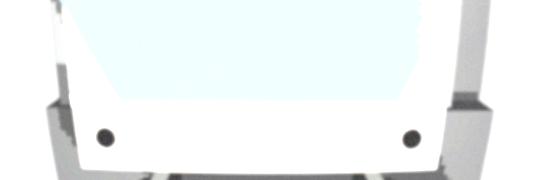

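Emit:
apply_moves --deltas '[-0.4, 0.016, 0.002, 0, 0, 0, 0, -0.4, 0.032, 0.004, 0, 0, 0, 0, -0.4, 0.048, 0.005, 0, 0, 0, 0]'

```text
time: 5.35
ee_pos: [492.3, 90.8, 27.7]
tool_rot: [-0.002, -0.707, 0.707, 0.001]
force: [-9.3, -2.3, -2.0]
finger_gap: 59.5
```

Emit:
apply_moves --deltas '[-0.4, 0.012, 0, 0, 0, 0, 0, -0.4, 0.024, 0, 0, 0, 0, 0]'

```text
time: 5.55
ee_pos: [499.0, 91.1, 27.8]
tool_rot: [-0.001, -0.707, 0.707, 0.001]
force: [-5.1, -1.7, -2.4]
finger_gap: 59.6
```

Run:
```python
from h import *
st,p,d=cam('wrist'); cv2.imwrite('pics/w6.png',cv2.resize(p,(768,576))); print(st['ee_pos'],st['force'])
```

```text
[499.02215053  91.12113405  27.81242094] [-5.05019821 -1.7472721  -2.39895797]
```

View pics/w6.png

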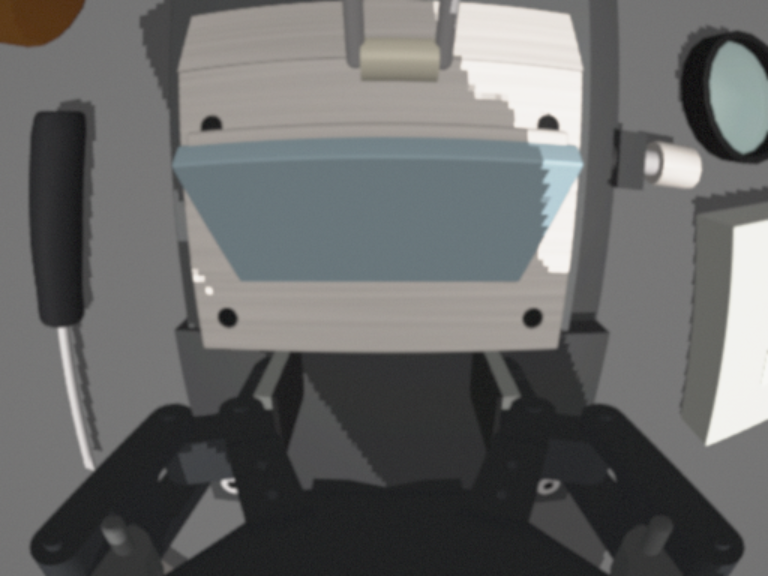

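Emit:
apply_moves --deltas '[-0.4, 0.008, 0, 0, 0, 0, 0, -0.4, 0.008, 0, 0, 0, 0, 0]'

```text
time: 5.8
ee_pos: [503.6, 91.9, 29.3]
tool_rot: [0.001, -0.707, 0.707, -0.001]
force: [-0.3, -0.0, 0.4]
finger_gap: 59.8
```

Emit:
apply_moves --deltas '[-0.4, 0.008, 0, 0, 0, 0, 0, -0.4, 0.008, 0, 0, 0, 0, 0]'

```text
time: 6.0
ee_pos: [505.1, 91.7, 29.1]
tool_rot: [0.001, -0.707, 0.707, -0.0]
force: [0.9, 0.4, -0.1]
finger_gap: 60.0
```

Emit:
apply_moves --deltas '[-0.4, 0.006, 0, 0, 0, 0, 0, -0.4, 0.006, 0, 0, 0, 0, 0]'

```text
time: 6.2
ee_pos: [505.9, 91.6, 28.9]
tool_rot: [0.0, -0.707, 0.707, 0.0]
force: [-0.5, -0.0, 0.4]
finger_gap: 59.9
```

The push force dropped to 0, so the rear feet seem to have dropped in. I'll look.

```bash
cat > look.py <<'E'
from h import *
import pickle,sys
n=sys.argv[1]
st,p,d=cam('wrist'); cv2.imwrite(f'pics/w{n}.png',cv2.resize(p,(768,576))); print(st['ee_pos'],st['force'])
pickle.dump((st,p,d),open('w.pkl','wb'))
# plate planes
s2,p2,d2=cam('scene'); cv2.imwrite(f'pics/s{n}.png',cv2.resize(p2[170:290,220:350],None,fx=5,fy=5,interpolation=cv2.INTER_CUBIC))
E
python3 look.py 7
```

```text
[505.94719329  91.61775594  28.85648184] [-0.47123466 -0.04764448  0.41550131]
```

View pics/w7.png

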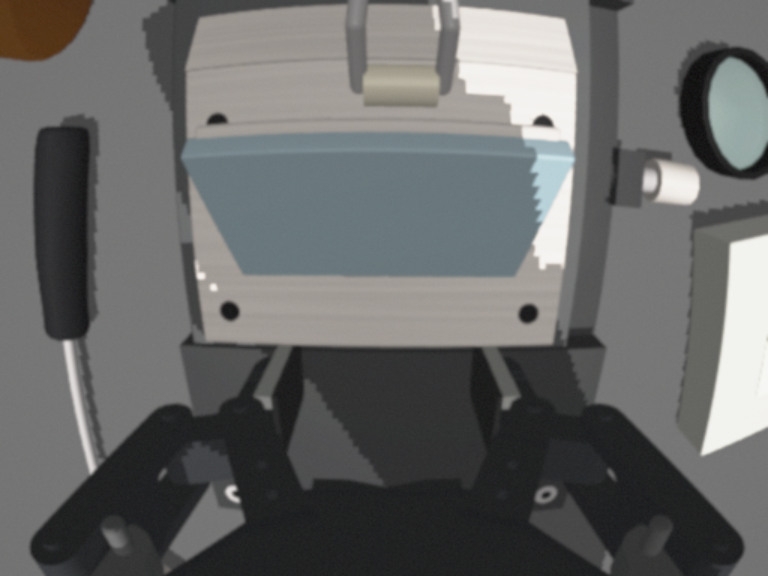

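View pics/s7.png

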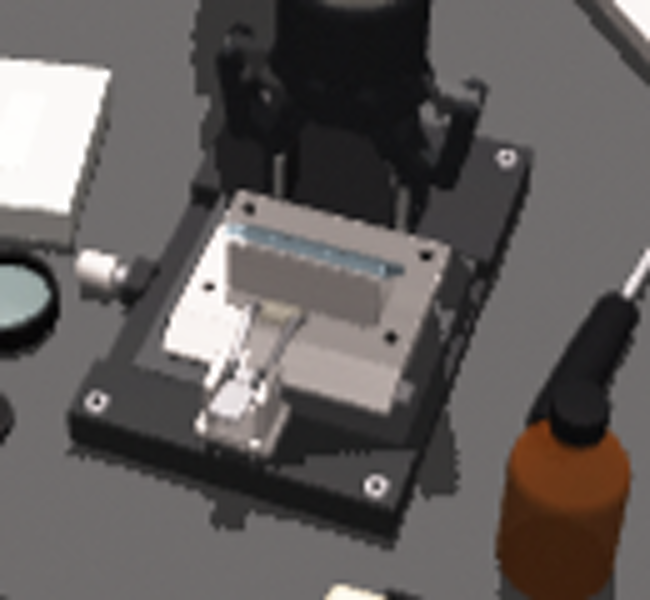

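```bash
cat > fit.py <<'E'
from h import *
import pickle
st,p,d=pickle.load(open('w.pkl','rb'))
v,u=np.mgrid[0:384,0:512]; P=world('wrist',u,v,d,st)
def reg(n,u0,u1,v0,v1):
    Q=P[v0:v1,u0:u1].reshape(-1,3); Q=Q[d[v0:v1,u0:u1].ravel()>0]; print(n,np.median(Q,0).round(2),Q[:,2].std().round(2),len(Q)); return Q
A=reg('ledge L',145,175,195,224);B=reg('ledge mid',230,280,192,224);C=reg('ledge R',330,360,195,224)
D=reg('far L',145,230,52,78);E=reg('far R',310,370,52,78)
reg('apron',125,150,240,260);reg('apronR',370,395,240,260);reg('apron mid',215,300,240,280);
Q=np.vstack([A,B,C,D,E]); 
for _ in range(5):
    c,_,_,_=np.linalg.lstsq(np.c_[Q[:,:2]-Q[:,:2].mean(0),np.ones(len(Q))],Q[:,2],rcond=None)
    r=Q[:,2]-np.c_[Q[:,:2]-Q[:,:2].mean(0),np.ones(len(Q))]@c; Q=Q[abs(r)<2*r.std()]
print('tilt x,y rad',c[:2],'z',c[2])
E
python3 fit.py
python3 - <<'E'
from h import *
import pickle
st=pickle.load(open('w.pkl','rb'))[0]
q=np.array([[204,343],[554,346],[230,311],[528,314],[218,119],[543,121]])/1.5
W=ray('wrist',q,41,st); print(W.round(1).tolist(), (W[::2,1]+W[1::2,1])/2)
W=ray('wrist',np.array([[183,347],[605,347],[234,495],[545,495]])/1.5,25,st);print(W.round(1).tolist(),W[:2,1].mean())
E
```

```text
ledge L [528.71 140.01  41.18] 0.65 869
ledge mid [529.76  92.89  40.99] 0.58 1596
ledge R [528.74  49.04  40.99] 0.64 867
far L [596.42 122.63  41.05] 0.68 2200
far R [596.76  55.6   40.93] 0.68 1550
apron [495.47 164.05  25.45] 0.56 500
apronR [495.34  16.7   25.5 ] 0.57 500
apron mid [491.23  91.95  25.48] 0.56 3382
tilt x,y rad [-0.0006846   0.00220331] z 41.02733711013148
[[517.1, 154.7, 41.0], [516.3, 34.1, 41.0], [529.3, 143.2, 41.0], [528.4, 45.2, 41.0], [591.0, 142.5, 41.0], [590.1, 44.7, 41.0]] [94.37982656 94.20093636 93.60754855]
[[507.0, 172.1, 25.0], [506.7, 4.0, 25.0], [427.3, 164.1, 25.0], [426.9, 15.7, 25.0]] 88.04487357438741
```

The plate is level: top at 41.0 mm, tilt under 0.003 rad, which is 4 mm lower than on the flat and matches home. I'll back off and check once more clear of it.

Emit:
apply_moves --deltas '[-0.4, -0.08, 0, 0, 0, 0, 0, -0.4, -0.2, 0, 0, 0, 0, 0, -0.4, -0.24, 0, 0.12, 0, 0, 0, -0.4, -0.24, 0, 0.3, 0, 0, 0, -0.4, -0.24, 0, 0.4, 0, 0, 0]'

```text
time: 6.8
ee_pos: [446.4, 92.0, 131.7]
tool_rot: [-0.001, 0.707, -0.707, 0.001]
force: [0.5, -0.1, 0.4]
finger_gap: 59.6
```

Emit:
apply_moves --deltas '[-0.4, 0.12, 0, 0.1, 0, 0, 0, -0.4, 0.2, 0, 0.2, 0, 0, 0, -0.4, 0.2, 0, 0.2, 0, 0, 0, -0.4, 0.2, 0, 0.2, 0, 0, 0]'

```text
time: 7.2
ee_pos: [495.9, 91.7, 178.7]
tool_rot: [0.0, -0.707, 0.707, 0.0]
force: [-1.3, -0.3, -0.7]
finger_gap: 59.8
```

```bash
python3 look.py 8
```

```text
[495.90217389  91.67989316 178.73887795] [-1.27888069 -0.26215522 -0.71738035]
```

View pics/w8.png

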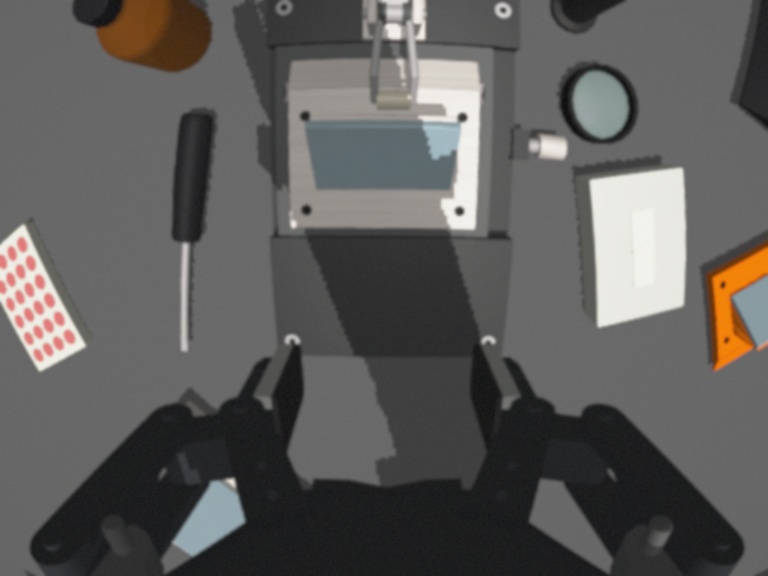

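View pics/s8.png

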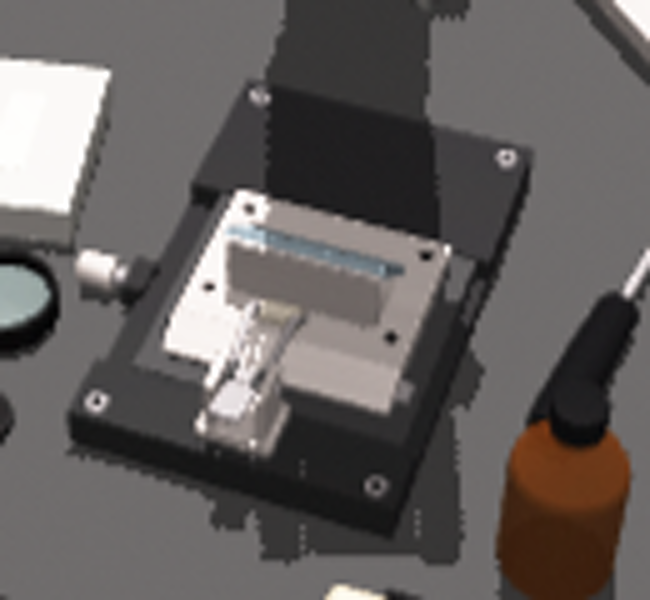

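Run:
```python
from h import *
import pickle
st,p,d=pickle.load(open('w.pkl','rb'))
v,u=np.mgrid[0:384,0:512]; P=world('wrist',u,v,d,st)
def reg(n,u0,u1,v0,v1):
    u0,u1,v0,v1=[int(x/1.5) for x in (u0,u1,v0,v1)]
    Q=P[v0:v1,u0:u1].reshape(-1,3);print(n,np.median(Q,0).round(2),len(Q))
reg('ledge L',300,340,196,220);reg('ledge R',430,470,196,220);reg('far L',296,360,95,112);reg('far R',425,470,95,112)
reg('apron',285,490,245,320);reg('slide L',275,286,90,200)
q=np.array([[290,228],[477,229],[306,210],[460,211],[306,116],[462,117]])/1.5
W=ray('wrist',q,41,st); print(W.round(1).tolist(), (W[::2,1]+W[1::2,1])/2)
print(ray('wrist',np.array([[272,236],[511,237],[292,341],[488,341]])/1.5,25,st).round(1).tolist())
```

```text
ledge L [531.56 134.91  41.12] 416
ledge R [531.7   52.19  40.97] 432
far L [597.73 128.54  41.1 ] 473
far R [597.74  54.66  40.92] 330
apron [476.41  91.71  25.5 ] 6800
slide L [572.17 163.44  25.32] 511
[[517.5, 154.4, 41.0], [516.9, 32.9, 41.0], [529.2, 143.3, 41.0], [528.5, 44.6, 41.0], [589.3, 141.9, 41.0], [588.6, 44.7, 41.0]] [93.64025026 93.93448582 93.2839232 ]
[[508.9, 171.2, 25.0], [508.5, 4.7, 25.0], [429.0, 162.2, 25.0], [429.0, 15.5, 25.0]]
```

Run:
```python
from rig import manip
print(manip.hand_in(), manip.get_state()['time'])
```

```text
the job is handed in; nothing more can be done
the job is handed in; nothing more can be done
```

The carrier is home in the V grooves with the roller on its top behind the mirror, and the job is handed in at about 7 s on the robot's clock.

**What I did:** I pushed the carrier from its rear edge with two spread fingertips. That squared it up, moved it about 12 mm left to the slide's middle line (which stood about 5.5 mm left of the base's middle), and took it in under the roller. The push took 2–3 N on the flat and up to about 9 N on the ramp. It fell to about 0 N as the carrier ran ahead of the fingers into the grooves.

**Last checks, with the arm clear:**
- **Height:** the plate top reads 40.9–41.1 mm at four spots, against about 41 mm expected at home and 45 mm on the flat top. Measured from the apron's own depth reading, it stands 15.6 mm above it, against 16 mm expected, which is within camera error.
- **Level and line:** tilt is about 0.002 rad or less, and yaw matches the base. The carrier's centre line is at y ≈ 93.3–93.9, against 93.2 for the slide.
- **Other things:** I did not touch the mirror glass, and the other things in view looked unmoved in the last pictures; I did not measure them.

I did not test for rocking by pressing on the carrier. I judged that it sits firmly from the depth readings and the drop in push force.

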